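# Prise the jammed tubs apart and lay them out by size

### The arm

A 6-joint arm with a two-finger parallel gripper is mounted at the origin on a cart in front of the work surface, level with it; the furniture and walls round the work are solid. World frame = base frame: x ahead of the robot, y to its left, z up, the work surface at z = 0. Lengths are in m, angles in rad, forces in N, time in s.
With the tool pointing down it reaches from about 0.35 to 0.85 m from the base axis. Payload 8.1 kg.
Tool frame: the origin (TCP) lies between the finger pads; the fingertips stand 11 mm ahead of it and the grasp point (between the pads) lies 8 mm behind it (robot.tips_ahead is the distance from the TCP to the fingertips, in m); z points along the fingers, y is the line along which they close (so a half turn about z gives the same grasp; the last joint's range is limited). The gripper opens to 93 mm and grips with 3 to 60 N. Pads are 15 mm wide; open, the fingers measure 128 mm over their backs; the gripper's body (75 mm by 188 mm) begins 65 mm behind the grasp point.
Start: joints at [-1.225, 0.13, 1.488, -0, 1.523, -0.085], TCP at [0.251, -0.545, 0.202] pointing down, gripper open.
Joint ranges: [-2.96, 2.96], [-0.89, 2.26], [0.02, 2.5], [-1.34, 4.48], [0, 2.73], [-2.66, 2.66]. Speed limits (rad/s): [2.39, 2.39, 2.79, 3.14, 3.14, 3.14].

### API

Orientations are given as a rotation vector (axis times angle).
In Python, from plant import robot gives the robot as it stands. The module is installed in compiled form; this text tells all that it offers.
- The arm moves only by the tool move_arm, never from a script. Its argument "deltas" is one flat list of numbers, 7 for each row, row after row: the shift along the tool's x, y, z in m, then the turn, a rotation vector about the tool's x, y, z in rad, then the opening, from 0 (shut) to 1 (fully open). A call has 1 to 12 rows; each row is the pose to reach, as a shift and turn from the pose commanded when the call began, along the tool's axes at that moment; what a row does not reach only later rows make up. A row lasts 1/8 s, in which the tool goes at most 62.5 mm and 10.7 degrees, less where a joint would pass 70% of its speed; a pose out of reach is approached as far as the arm can. A call with a gripper value outside its range is refused whole. The fingers move at their own pace and stop on an object; "squeeze" is the grip in N (left out, the last holds). Time passes only in rows, so rows that repeat a pose let the fingers close. It gives the time, the measured TCP pose, the force, the opening and the grip force at its end, in the units of the state.
- robot.read_state(): the state, without advancing time (a new reading comes with each control period).
- robot.read_camera(name): name is "side" or "top"; returns (picture, depth): 480x640x3 uint8, red, green, blue; 480x640 float32, m along the optical axis (not along the pixel's ray), 0 where there is no reading.
- robot.camera_model(name): a dict with "K" (3x3 intrinsics, pixels), "R" (3x3) and "t" (3): a world point X has camera coordinates R X + t. Camera axes: x right, y down, z forward; pixel columns grow to the right and rows downward; lengths in m; the calibration is good to about 2 mm. A picture is of the moment at which its call begins. camera_model takes no time and is no camera call.
- robot.close_job(): hands the job in; it is judged then, once.
Trained networks look in the newest picture that a camera, given by its name, has taken for a name from the list of things; names that differ only in an ending like _2 or _b are one class to them, and where a whole thing is asked for, a point or a joint stands for the part that bears it (a point fixed in the world has none). Each returns a list of dicts, best first, with "confidence" (0 to 1); they miss things now and then, are a little off and sometimes report something else, mostly with a low value. They report only what shows in the picture. A call takes as long as a camera call.
- robot.recognise(camera, label): "uv" ([column, row] in pixels, amid what is visible of it).
The state is a dict: "t": time; "q": joint angles; "dq": joint speeds; "joint_torque": joint torques, N m; "tool_pos": TCP position; "orientation": TCP orientation; "force": force on the tool from outside, world axes, zero at the start; "wrist_torque": the same for the moment, N m; "opening": finger opening in m; "gripper_force": force on a finger pad.
Only numpy, scipy, OpenCV 4.12 (cv2) and the standard library are available. Lean on these libraries where they do the work, as an engineer would, in place of code of your own. Each camera call takes 0.05 s, during which the arm holds its last target. There are 200 camera calls.

### The job

Three plastic tubs have jammed one inside the other after the wash. Prise them apart and lay each one on its side, tab upwards, inside the draining tray of its own size: the small green one in the smallest tray, the yellow one in the middle-sized tray and the large blue one in the largest tray. Leave the tin, the salt, the timer and the sauce bottle where they stand.

Things in the scene. Friction and masses are not known exactly. Their poses are not given: they have to be found in the camera images.
- tub_large: Blue open tub of stiff plastic lying on its side, mouth filled by the yellow tub. Square-section: 110 mm long (x), 64 mm wide (y), 68 mm high as it lies (z); walls 3 mm; 0.18 kg. Origin: centre of its underside as it lies; x runs from the closed base (-55 mm) to the open mouth (+55 mm), z up.
- tub_medium: Yellow tub of the same form and axes, 105 x 55 x 57 mm (x, y, z), 0.15 kg, jammed in the blue tub's mouth, same x direction, underside 3 mm above the worktop. Its rim reaches 3 mm below its underside, so alone it lies tilted 0.03 rad. The blue tub lets go of it after 10 to 28 mm of travel along x; it is right out after 56 to 63 mm.
- tub_small: Green tub of the same form and axes, 100 x 46 x 46 mm (x, y, z), 0.12 kg, jammed in the yellow tub's mouth, same x direction, underside 6 mm above the worktop. Its rim reaches 6 mm below its underside, so alone it lies tilted 0.06 rad. The yellow tub lets go of it after 10 to 28 mm of travel along x; it is right out after 51 to 58 mm.
- large_tab (a point): Centre of the blue tub's tab: an upright plate on its top wall at the mouth, 5 mm thick (x), 44 mm wide (36 at the top); 22 mm high: 68 to 90 mm above the tub's origin, 52.5 mm ahead of it. The clear gap from here to the yellow tab is 37 to 44 mm at the start; below it is the yellow tub's top wall, 60 mm above the worktop.
- medium_tab (a point): Centre of the yellow tub's tab, same plate, 57 to 87 mm above that tub's origin, 50 mm ahead of it. A hidden sprung rubber bead in the next larger tub grips each inner tub: sliding it takes about 6 to 10 N, more than the whole set's friction on the worktop, so pulling one tub takes all along, unless the two neighbours' tabs are forced apart; lifted or tilted they bind.
- small_tab (a point): Centre of the green tub's tab, same plate, 46 to 84 mm above that tub's origin, 47.5 mm ahead of it. Clear gap between the yellow tab and this one 37 to 44 mm at the start; below the gap is the green tub's top wall, 52 mm above the worktop. Fingers let down shut into a gap and then opened push both tabs apart.
- tray_large: White draining tray for the large tub, fixed to the worktop: inside 134 mm long (its x) by 78 mm wide (y), floor 4 mm above its origin, all round it a rail 5 mm thick whose top is 14 mm above the origin. Origin: centre of its underside, on the worktop.
- tray_medium: White draining tray for the medium tub, fixed to the worktop: inside 129 mm long (its x) by 68 mm wide (y), floor 4 mm above its origin, all round it a rail 5 mm thick whose top is 14 mm above the origin. Origin: centre of its underside, on the worktop.
- tray_small: White draining tray for the small tub, fixed to the worktop: inside 124 mm long (its x) by 58 mm wide (y), floor 4 mm above its origin, all round it a rail 5 mm thick whose top is 14 mm above the origin. Origin: centre of its underside, on the worktop.
- tuna_tin: Bystander: flat food tin, diameter 75 mm, 58 mm high, origin under its centre.
- salt: Bystander: glass shaker with a steel cap, diameter 44 mm, 90 mm high, origin under its centre.
- timer: Bystander: round wind-up kitchen timer, black top and white foot, diameter 61 mm, 53 mm high, origin under its centre.
- chilli: Bystander: small sauce bottle with green cap, diameter 47 mm, 186 mm high, origin under its centre.

How it is judged:
At the end, for the whole second after the job is handed in: Each tub lies still on the floor of its own size's tray, tab up (tilt under 0.17 rad), centre within 20 mm along and 12 mm across of the tray's centre, underside 0 to 13 mm above the tray's origin, lengthwise in it within 0.2 rad, mouth to either end; bystanders within 40 mm of their start (x of tub_small in the frame of tray_small between -0.02 and 0.02 m and y of tub_small in the frame of tray_small between -0.012 and 0.012 m and z of tub_small in the frame of tray_small between 0 and 0.013 m and angle between each of tub_small, tub_medium, tub_large's own z axis and vertical below 0.17 rad and angle between the x axis of tub_small and the x axis of tray_small, either way round below 0.2 rad and linear speed of each of tub_small, tub_medium, tub_large below 0.02 m/s and x of tub_medium in the frame of tray_medium between -0.02 and 0.02 m and y of tub_medium in the frame of tray_medium between -0.012 and 0.012 m and z of tub_medium in the frame of tray_medium between 0 and 0.013 m and angle between the x axis of tub_medium and the x axis of tray_medium, either way round below 0.2 rad and x of tub_large in the frame of tray_large between -0.02 and 0.02 m and y of tub_large in the frame of tray_large between -0.012 and 0.012 m and z of tub_large in the frame of tray_large between 0 and 0.013 m and angle between the x axis of tub_large and the x axis of tray_large, either way round below 0.2 rad); the robot touches nothing.
It fails at once if the tuna tin is knocked away (moved more than 40 mm) (distance of tuna_tin from where it was at the start of the episode above 0.04 m).
It fails at once if the salt is knocked away (moved more than 40 mm) (distance of salt from where it was at the start of the episode above 0.04 m).
It fails at once if the timer is knocked away (moved more than 40 mm) (distance of timer from where it was at the start of the episode above 0.04 m).
It fails at once if the chilli is knocked away (moved more than 40 mm) (distance of chilli from where it was at the start of the episode above 0.04 m).
It also fails if it takes over 72 s, if anything falls off the work surface, if the arm or the gripper's body presses on something with over 40 N, if the wrist force passes 120 N, or if a joint passes its speed limit or range.

## Working session

There is one attempt and no reset: what is moved stays moved. The work goes in short steps, Python scripts to look and compute and a tool call to move; the robot and the scene stay as the last step left them, time stands still between calls to the robot, and variables do not carry over. Pictures are saved under pics/ and viewed, at most 10 in all, crops included, and the job is handed in when it is done.

Besides the shell and the picture viewer there is one more tool, called after "Request:" as name(argument=value, ...) on one line, values as JSON. move_arm: Moves the arm, as the interface text tells. Its arguments: {"type":"object","properties":{"deltas":{"type":"array","items":{"type":"number"}},"squeeze":{"type":"number"}},"required":["deltas"]}

```bash
mkdir -p pics; python3 - <<'E'
from plant import robot
import cv2,numpy as np
s=robot.read_state();print({k:np.round(v,3).tolist() for k,v in s.items()}, robot.tips_ahead)
for c in("top","side"):
    p,d=robot.read_camera(c);cv2.imwrite(f"pics/{c}0.png",p[:,:,::-1]);np.save(f"{c}_d.npy",d)
    m=robot.camera_model(c);print(c,np.round(-m["R"].T@m["t"],3),np.round(m["R"],2).tolist(),m["K"][0][0])
E
```

```text
{'t': 0.0, 'q': [-1.225, 0.131, 1.489, 0.0, 1.523, -0.085], 'dq': [0.001, 0.002, -0.001, 0.001, 0.001, 0.002], 'joint_torque': [0.0, -55.985, -49.175, 0.077, 0.036, -0.0], 'tool_pos': [0.25, -0.545, 0.201], 'orientation': [-3.067, -0.671, 0.0], 'force': [-1.005, 0.635, 0.139], 'wrist_torque': [-0.008, 0.025, -0.065], 'gripper_force': 0.0, 'opening': 0.093} 0.011
top [0.39  0.079 1.616] [[-0.0, -1.0, 0.01], [-1.0, 0.0, -0.08], [0.08, -0.01, -1.0]] 598.7091088937411
side [ 0.109 -1.021  0.583] [[0.93, -0.37, -0.0], [-0.14, -0.36, -0.92], [0.34, 0.86, -0.39]] 532.9244337394882
```

View pics/top0.png

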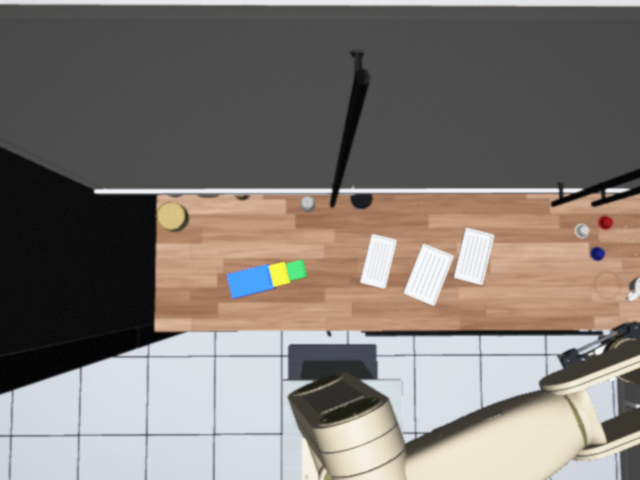

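View pics/side0.png

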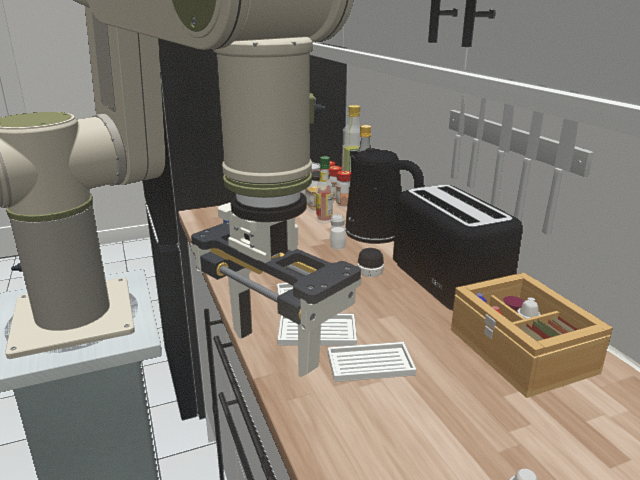

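The top picture shows the tubs at (228–306, 262–297), with the blue base on the left and the green mouth on the right. The trays are at (378,261), (428,274) and (474,256). The arm hides the tubs in the side view. Next I'll measure them.

```bash
cat > h.py <<'E'
from plant import robot
import cv2,numpy as np
from scipy.spatial.transform import Rotation as Rot
def cam(c): 
    m=robot.camera_model(c);return np.array(m["K"]),np.array(m["R"]),np.array(m["t"])
def cloud(c,d):
    K,R,t=cam(c);v,u=np.mgrid[0:480,0:640]
    P=np.stack([(u-K[0,2])/K[0,0]*d,(v-K[1,2])/K[1,1]*d,d],-1)
    return (P-t)@R
def onplane(c,uv,z):
    K,R,t=cam(c);o=-R.T@t;r=R.T@np.linalg.inv(K)@[uv[0],uv[1],1];return o+r*(z-o[2])/r[2]
def rect(xy):
    (c,(w,h),a)=cv2.minAreaRect((xy*1000).astype(np.float32))
    if w<h: w,h,a=h,w,a+90
    return np.round(np.array(c)/1000,4),round(w,1),round(h,1),round(((a+90)%180-90)*np.pi/180,3)
COL={'blue':((100,120,60),(125,255,255)),'yellow':((24,120,100),(35,255,255)),'green':((50,120,60),(80,255,255))}
def mask(p,c,roi):
    m=cv2.inRange(cv2.cvtColor(p,cv2.COLOR_RGB2HSV),*map(np.array,COL[c]))>0
    k=np.zeros_like(m);k[roi[1]:roi[3],roi[0]:roi[2]]=1;return m&k
E
python3 - <<'E'
from h import *
p,d=robot.read_camera("top");P=cloud("top",d)
for c in COL:
    m=mask(p,c,(200,235,340,320))&(d>0);Q=P[m];print(c,m.sum(),rect(Q[:,:2]),'z pct',np.round(np.percentile(Q[:,2],[5,25,50,75,95,99]),3))
    h=Q[Q[:,2]>.078];print('  tab',len(h),h.mean(0).round(4) if len(h) else '')
g=p.min(2)>170
g[:225]=0;g[310:]=0;g[:,:355]=0;g[:,500:]=0
n,l,s,ce=cv2.connectedComponentsWithStats(cv2.morphologyEx(g.astype(np.uint8),cv2.MORPH_CLOSE,np.ones((3,3))))
for i in range(1,n):
    if s[i,4]>300:
        vu=np.argwhere(l==i);xy=np.array([onplane("top",(u,v),.012)[:2] for v,u in vu]);print('tray',ce[i].round(),rect(xy),np.round(np.median(P[l==i][:,2]),3))
for n in ['tuna_tin','salt','timer','chilli','tray_small','tray_medium','tray_large','small_tab','medium_tab','large_tab']:
    r=robot.recognise("top",n)[:2]
    for o in r:
        u,v=np.round(o['uv']).astype(int);print(n,o['confidence'],(u,v),P[v,u].round(3))
cv2.imwrite("pics/tubs.png",cv2.resize(p[240:310,210:500,::-1],None,fx=2.7,fy=2.7,interpolation=cv2.INTER_CUBIC))
E
```

```text
blue 1039 (array([0.4107, 0.2446]), 118.2, 64.0, -1.331) z pct [0.062 0.066 0.068 0.07  0.075 0.09 ]
  tab 26 [0.4232 0.1927 0.0873]
yellow 363 (array([0.4326, 0.1655]), 60.4, 42.6, 0.245) z pct [0.033 0.057 0.06  0.063 0.087 0.092]
  tab 31 [0.4338 0.1464 0.088 ]
green 288 (array([0.4404, 0.1221]), 44.9, 44.3, 0.243) z pct [0.048 0.05  0.052 0.055 0.087 0.093]
  tab 21 [0.4443 0.1018 0.0894]
tray [474. 256.] (array([ 0.4784, -0.3561]), 141.3, 82.3, -0.25) 0.005
tray [378. 261.] (array([ 0.4656, -0.0976]), 136.5, 70.4, -0.254) 0.005Traceback (most recent call last):
  File "<stdin>", line 11, in <module>
  File "h.py", line 11, in onplane
    K,R,t=cam(c);o=-R.T@t;r=R.T@np.linalg.inv(K)@[uv[0],uv[1],1];return o+r*(z-o[2])/r[2]
          ~~~^^^
  File "h.py", line 5, in cam
    m=robot.camera_model(c);return np.array(m["K"]),np.array(m["R"]),np.array(m["t"])
ValueError: time passes only in moves, steps and waits
```

```bash
sed -i 's/^def cam(c):.*/from functools import lru_cache\n@lru_cache\ndef cam(c):/' h.py
python3 - <<'E'
from h import *
p,d=robot.read_camera("top");P=cloud("top",d)
g=p.min(2)>170
g[:225]=0;g[310:]=0;g[:,:355]=0;g[:,500:]=0
n,l,s,ce=cv2.connectedComponentsWithStats(cv2.morphologyEx(g.astype(np.uint8),cv2.MORPH_CLOSE,np.ones((3,3))))
for i in range(1,n):
    if s[i,4]>300:
        vu=np.argwhere(l==i);xy=np.array([onplane("top",(u,v),.012)[:2] for v,u in vu]);print('tray',ce[i].round(),rect(xy),np.round(np.median(P[l==i][:,2]),3))
for n in ['tuna_tin','salt','timer','chilli','tray_small','tray_medium','tray_large','small_tab','medium_tab','large_tab']:
    r=robot.recognise("top",n)[:2]
    for o in r:
        u,v=np.round(o['uv']).astype(int);print(n,o['confidence'],(u,v),P[v,u].round(3))
cv2.imwrite("pics/tubs.png",cv2.resize(p[240:310,210:500,::-1],None,fx=2.7,fy=2.7,interpolation=cv2.INTER_CUBIC))
E
```

```text
tray [474. 256.] (array([ 0.4784, -0.3561]), 141.3, 82.3, -0.25) 0.005
tray [378. 261.] (array([ 0.4656, -0.0978]), 136.5, 70.9, -0.254) 0.005
tray [428. 274.] (array([ 0.4294, -0.2322]), 146.6, 90.5, -0.387) 0.005
tuna_tin 0.58 (np.int64(172), np.int64(214)) [0.587 0.445 0.058]
salt 0.52 (np.int64(307), np.int64(201)) [0.615 0.092 0.094]
timer 0.85 (np.int64(361), np.int64(201)) [ 0.622 -0.05   0.05 ]
timer 0.46 (np.int64(250), np.int64(285)) [0.401 0.24  0.064]
chilli 0.44 (np.int64(244), np.int64(198)) [0.63  0.258 0.051]
tray_small 0.74 (np.int64(377), np.int64(262)) [ 0.463 -0.096  0.003]
tray_small 0.5 (np.int64(255), np.int64(281)) [0.412 0.227 0.061]
tray_medium 0.94 (np.int64(471), np.int64(256)) [ 0.478 -0.351  0.001]
tray_large 0.77 (np.int64(431), np.int64(272)) [ 0.435 -0.24   0.01 ]
tray_large 0.21 (np.int64(253), np.int64(280)) [0.414 0.231 0.073]
small_tab 0.71 (np.int64(297), np.int64(269)) [0.443 0.119 0.057]
medium_tab 0.74 (np.int64(280), np.int64(275)) [0.427 0.163 0.063]
medium_tab 0.38 (np.int64(254), np.int64(281)) [0.412 0.229 0.068]
large_tab 0.63 (np.int64(249), np.int64(283)) [0.407 0.243 0.063]
large_tab 0.47 (np.int64(472), np.int64(258)) [ 0.473 -0.353  0.002]
```

View pics/tubs.png

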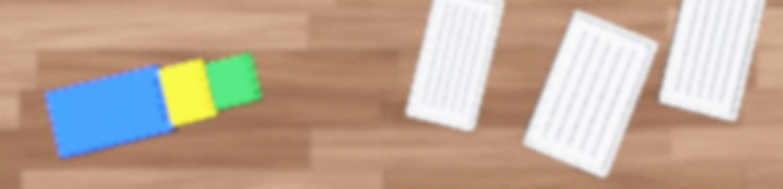

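Tub tabs are at L(0.423,0.193), M(0.434,0.146) and S(0.444,0.102), all about 0.09 high, with heading about -1.335. The trays match their given sizes. I'll write a move-planning helper and then go above the yellow–green gap with the fingers shut.

```bash
cat > plan.py <<'E'
from h import *
def tgt(a): # tool down, finger line at world angle a
    y=np.array([np.cos(a),np.sin(a),0]);z=np.array([0,0,-1.]);return np.column_stack([np.cross(y,z),y,z])
def plan(*wps,p0=None,a0=None):
    """waypoint: x,y,z,yaw -> tool-frame shift and turn, from p0,a0 or the measured pose"""
    s=robot.read_state();R0=tgt(a0) if a0 is not None else Rot.from_rotvec(s['orientation']).as_matrix();p=np.array(p0 if p0 is not None else s['tool_pos'])
    print('t',round(s['t'],2),'at',np.round(s['tool_pos'],4),'yaw',round(np.arctan2(R0[1,1],R0[0,1]),4),'q6',round(s['q'][5],2),'F',np.round(s['force'],1))
    for w in wps: print(np.round(R0.T@(np.array(w[:3])-p),4).tolist(),np.round(Rot.from_matrix(R0.T@tgt(w[3])).as_rotvec(),4).tolist())
E
python3 - <<'E'
from plan import *
plan((.439,.1241,.2,-1.335),(.439,.1241,.13,-1.335))
E
```

```text
t 0.7 at [ 0.2506 -0.5452  0.202 ] yaw -1.14 q6 -0.09 F [ 0.2 -0.2  0.7]
[0.4507, -0.5295, 0.0019] [0.0001, 0.0, 0.195]
[0.4507, -0.5295, 0.0719] [0.0001, 0.0, 0.195]
```

Request:
move_arm(deltas=[0.4507,-0.5295,0.002,0,0,0.195,0,0.4507,-0.5295,0.002,0,0,0.195,0,0.4507,-0.5295,0.002,0,0,0.195,0,0.4507,-0.5295,0.002,0,0,0.195,0,0.4507,-0.5295,0.002,0,0,0.195,0,0.4507,-0.5295,0.002,0,0,0.195,0,0.4507,-0.5295,0.002,0,0,0.195,0,0.4507,-0.5295,0.002,0,0,0.195,0,0.4507,-0.5295,0.002,0,0,0.195,0,0.4507,-0.5295,0.002,0,0,0.195,0,0.4507,-0.5295,0.002,0,0,0.195,0,0.4507,-0.5295,0.002,0,0,0.195,0], squeeze=30)

```text
t: 2.2
tool_pos: [0.439, 0.1278, 0.1999]
orientation: [-3.118, -0.378, 0.0]
force: [-0.9, -0.2, 0.1]
opening: 0.0003
gripper_force: 0.0
```

```bash
python3 - <<'E'
from plan import *
p,d=robot.read_camera("side")
P=cloud("side",d)
hs=cv2.cvtColor(p,cv2.COLOR_RGB2HSV)
e=np.array([np.cos(-1.335),np.sin(-1.335)]);
for c in COL:
    m=mask(p,c,(0,0,640,480))&(d>0)&(P[...,2]>.0)&(P[...,2]<.1)&(abs(P[...,0]-.43)<.09)&(abs(P[...,1]-.18)<.15)
    Q=P[m];h=Q[Q[:,2]>.072]
    print(c,m.sum(),len(h),h.mean(0).round(4) if len(h) else '', 'along',np.percentile(h[:,:2]@e,[5,50,95]).round(4) if len(h) else '')
    if c=='yellow': vu=np.argwhere(m).mean(0).astype(int)
print(np.array([.439,.1241])@e, vu)
y,x=vu; y=max(y,90);x=max(x,120)
cv2.imwrite("pics/side1.png",cv2.resize(p[y-90:y+60,x-100:x+100,::-1],None,fx=4,fy=4,interpolation=cv2.INTER_CUBIC))
plan((.439,.1241,.2,-1.335),(.439,.1241,.11,-1.335))
E
```

```text
blue 759 88 [0.4218 0.1845 0.0806] along [-0.0849 -0.0809 -0.0774]
yellow 207 59 [0.4312 0.1432 0.0813] along [-0.043  -0.0382 -0.0353]
green 189 17 [0.4406 0.0981 0.0839] along [0.0041 0.0075 0.0103]
-0.018107963968614322 [227 253]
t 2.25 at [0.439  0.1266 0.1998] yaw -1.331 q6 1.5 F [-0.9 -0.1  0.4]
[-0.0006, 0.0025, -0.0002] [-0.0004, 0.0003, 0.004]
[-0.0005, 0.0025, 0.0898] [-0.0004, 0.0003, 0.004]
```

View pics/side1.png

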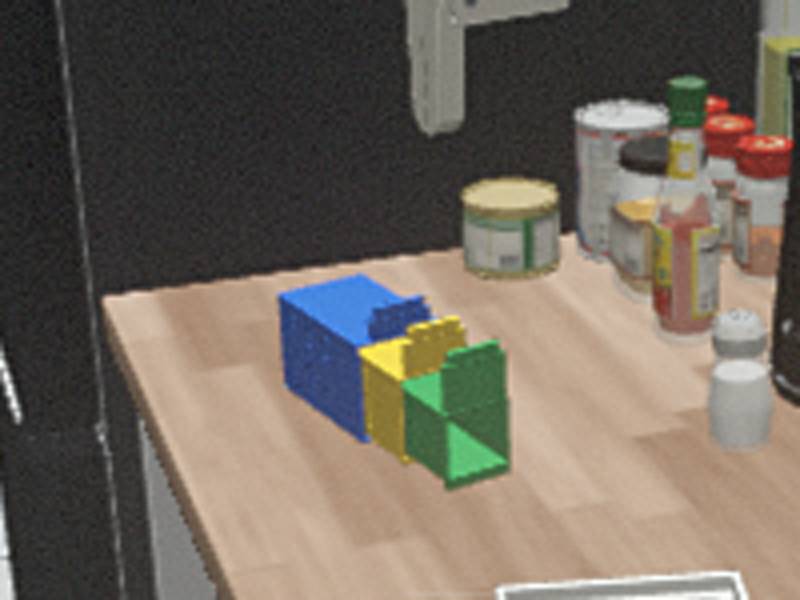

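Side view at t≈2.2: the tub set is seen from its mouth end, with the tabs upright and the shut fingers above. The M and S tab positions agree in both cameras: gap 41 mm, mid at the planned point. I'll go down until the tips are just inside.

Request:
move_arm(deltas=[0,0,0.05,0,0,0,0,0,0,0.09,0,0,0,0,0,0,0.098,0,0,0,0,0,0,0.104,0,0,0,0,0,0,0.104,0,0,0,0])

```text
t: 2.88
tool_pos: [0.44, 0.1239, 0.0973]
orientation: [-3.12, -0.368, -0.003]
force: [-0.3, -0.5, 0.5]
opening: 0.0008
gripper_force: 0.0
```

Request:
move_arm(deltas=[0,0,0.012,0,0,0,0,0,0,0.02,0,0,0,0,0,0,0.028,0,0,0,0,0,0,0.028,0,0,0,0])

```text
t: 3.38
tool_pos: [0.4382, 0.1241, 0.0669]
orientation: [3.12, 0.37, -0.003]
force: [-0.4, -0.4, -0.3]
opening: 0.0009
gripper_force: 0.0
```

Inserted cleanly. Now spread.

Request:
move_arm(deltas=[0,0,0,0,0,0,0.15,0,0,0,0,0,0,0.3,0,0,0,0,0,0,0.45,0,0,0,0,0,0,0.6,0,0,0,0,0,0,0.7,0,0,0,0,0,0,0.8,0,0,0,0,0,0,0.9,0,0,0,0,0,0,0.9], squeeze=40)

```text
t: 4.38
tool_pos: [0.4407, 0.1242, 0.0704]
orientation: [3.12, 0.37, 0.005]
force: [-3.7, -1.9, 15.1]
opening: 0.0327
gripper_force: 33.8
```

Request:
move_arm(deltas=[0,0,-0.003,0,0,0,0.9,0,0,-0.005,0,0,0,0.9,0,0,-0.005,0,0,0,0.9,0,0,-0.005,0,0,0,0.9])

```text
t: 4.88
tool_pos: [0.4386, 0.1241, 0.0725]
orientation: [3.12, 0.37, -0.001]
force: [-0.5, -0.1, -0.2]
opening: 0.0831
gripper_force: 0.0
```

```bash
cat > look.py <<'E'
from plan import *
import sys
def look(n,c="side",box=None,save=True,a=-1.335):
    p,d=robot.read_camera(c);P=cloud(c,d);e=np.array([np.cos(a),np.sin(a)]);f=np.array([-e[1],e[0]])
    for k in COL:
        m=mask(p,k,(0,0,640,480))&(d>0)&(P[...,2]>.0)&(P[...,2]<.1)&(abs(P[...,0]-.43)<.12)&(P[...,1]>-.05)&(P[...,1]<.4)
        Q=P[m];h=Q[Q[:,2]>.072]
        if len(h): print(k,m.sum(),len(h),h.mean(0).round(4),'along',np.percentile(h[:,:2]@e,[5,50,95]).round(4),'z',np.percentile(h[:,2],[5,95]).round(3))
    if save:
        x,y,w,hh=box;q=p[y:y+hh,x:x+w,::-1];k=min(800/w,600/hh);cv2.imwrite(f"pics/{n}.png",cv2.resize(q,None,fx=k,fy=k,interpolation=cv2.INTER_CUBIC))
    return p,d,P
E
python3 -c "
from look import *
look('side2',box=(153,137,200,150))
print(robot.read_state()['opening'],robot.read_state()['force'])"
```

```text
blue 722 55 [0.4152 0.187  0.0788] along [-0.0896 -0.0842 -0.0806] z [0.072 0.088]
yellow 217 58 [0.4329 0.1466 0.082 ] along [-0.0449 -0.041  -0.0381] z [0.076 0.088]
green 192 7 [0.4328 0.0936 0.0866] along [0.0064 0.0107 0.0141] z [0.082 0.09 ]
0.08317481080916285 [ 0.14166077  0.2496913  -0.35569243]
```

View pics/side2.png

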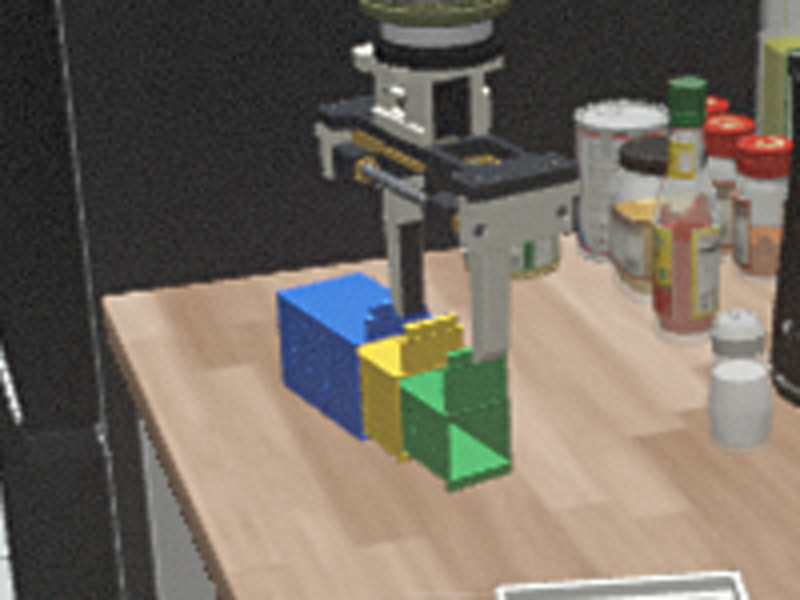

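The picture shows both fingers now outside the tabs: the front finger tip at about crop (490,358) is ahead of the green tab. They slipped past the tabs, and the green tub moved only about 6 mm. I'll find out where the fingers really are relative to the tabs.

```bash
python3 - <<'E'
from look import *
p,d,P=look('',save=False)
s=robot.read_state();print(s['tool_pos'])
K,R,t=cam("side")
def proj(X): q=K@(R@X+t);return (q[:2]/q[2]).round(1)
T=np.array(s['tool_pos']);e=np.array([np.cos(-1.335),np.sin(-1.335),0]);f=np.array([-e[1],e[0],0])
for k in(-1,1):
    for w in (.042,.059): print(k,w,proj(T+k*w*e+[0,0,-.011]))
# gray points near fingertips
hs=cv2.cvtColor(p,cv2.COLOR_RGB2HSV)
u,v=np.meshgrid(np.arange(640),np.arange(480))
m=(hs[...,1]<40)&(d>0)&(P[...,2]>.055)&(P[...,2]<.10)&(np.linalg.norm(P[...,:2]-T[:2],axis=-1)<.09)
for lo,hi in((-.09,0),(0,.09)):
    a=(P[...,:2]-T[:2])@e[:2];mm=m&(a>lo)&(a<hi);Q=P[mm]
    if len(Q): print(len(Q),'along',np.percentile((Q[:,:2])@e[:2],[5,50,95]).round(4),'lat',np.percentile(Q[:,:2]@f[:2],[5,50,95]).round(4),'z',np.percentile(Q[:,2],[0,2,50]).round(4))
for k in COL:
    mm=mask(p,k,(0,0,640,480))&(d>0)&(P[...,2]>.073)&(P[...,2]<.1)&(P[...,1]>0)&(abs(P[...,0]-.43)<.1);Q=P[mm];print(k,'lat',np.percentile(Q[:,:2]@f[:2],[2,50,98]).round(4))
print('tcp lat',T[:2]@f[:2],T[:2]@e[:2])
E
```

```text
blue 719 54 [0.4144 0.1863 0.079 ] along [-0.0881 -0.0845 -0.0801] z [0.073 0.088]
yellow 204 57 [0.4334 0.1465 0.0818] along [-0.0445 -0.0411 -0.0379] z [0.074 0.089]
green 191 11 [0.4343 0.0949 0.0862] along [0.0054 0.009  0.0123] z [0.08 0.09]
[0.43862875 0.12410644 0.07252203]
-1 0.042 [256.9 224.6]
-1 0.059 [253.6 222.4]
1 0.042 [274.5 235.9]
1 0.059 [278.3 238.4]
28 along [-0.0856 -0.0622 -0.0571] lat [0.4451 0.4473 0.4652] z [0.0651 0.0657 0.0926]
28 along [0.028  0.0339 0.0398] lat [0.4439 0.4484 0.4602] z [0.0884 0.0893 0.096 ]
blue lat [0.4332 0.4446 0.4733]
yellow lat [0.4337 0.4546 0.4747]
green lat [0.437  0.4435 0.4532]
tcp lat 0.4554846997986317 -0.018200961128569608
```

```bash
python3 - <<'E'
from look import *
p,d,P=look('',save=False)
e=np.array([np.cos(-1.335),np.sin(-1.335)]);f=np.array([-e[1],e[0]])
for u in (267,272,276):
  for v in range(214,256,3):
    X=P[v,u];print((u,v),p[v,u],(X[:2]@e).round(3),(X[:2]@f).round(3),X[2].round(3))
pt,dt=robot.read_camera("top");Pt=cloud("top",dt)
for k in COL:
    m=mask(pt,k,(200,235,340,320))&(dt>0);Q=Pt[m];h=Q[Q[:,2]>.078]
    if len(Q): print(k,len(Q),len(h),np.percentile(Q[:,:2]@e,[2,98]).round(3),h.mean(0).round(3) if len(h) else '')
E
```

```text
blue 718 53 [0.4154 0.1869 0.0792] along [-0.088  -0.0845 -0.0811] z [0.072 0.088]
yellow 211 61 [0.4327 0.1464 0.081 ] along [-0.0439 -0.0416 -0.0377] z [0.073 0.089]
green 196 9 [0.4329 0.0941 0.0853] along [0.0069 0.0092 0.0137] z [0.08  0.089]
(267, 214) [194 169 150] -0.241 0.589 -0.001
(267, 217) [176 154 114] -0.041 0.474 0.084
(267, 220) [142 122  52] -0.04 0.473 0.076
(267, 223) [148 129  54] -0.041 0.474 0.068
(267, 226) [ 67 112  73] 0.008 0.445 0.084
(267, 229) [ 65 103  65] 0.009 0.444 0.077
(267, 232) [ 65 104  67] 0.006 0.446 0.068
(267, 235) [ 67 103  66] 0.011 0.442 0.063
(267, 238) [ 74 109  73] 0.013 0.441 0.056
(267, 241) [65 97 64] -0.056 0.48 0.011
(267, 244) [ 88 191 117] -0.051 0.477 0.006
(267, 247) [ 94 195 115] -0.033 0.466 0.007
(267, 250) [ 92 194 119] -0.015 0.456 0.009
(267, 253) [ 98 196 121] -0.001 0.447 0.009
(272, 214) [127 127 118] 0.032 0.446 0.123
(272, 217) [126 126 119] 0.036 0.443 0.117
(272, 220) [128 126 119] 0.036 0.443 0.11
(272, 223) [135 128 122] 0.033 0.444 0.101
(272, 226) [134 127 122] 0.031 0.445 0.092
(272, 229) [ 68 106  68] 0.01 0
[... 289 characters left out ...]
-0.011 0.467 0.007
(272, 253) [ 99 197 122] -0.001 0.461 0.005
(276, 214) [135 132 125] 0.039 0.452 0.123
(276, 217) [135 132 122] 0.038 0.453 0.115
(276, 220) [134 135 127] 0.04 0.451 0.109
(276, 223) [137 136 126] 0.038 0.452 0.101
(276, 226) [104 103  94] 0.03 0.457 0.089
(276, 229) [ 67 105  66] 0.013 0.467 0.073
(276, 232) [ 72 104  68] 0.01 0.468 0.064
(276, 235) [58 96 58] 0.012 0.467 0.057
(276, 238) [67 98 63] 0.012 0.466 0.049
(276, 241) [68 98 61] -0.003 0.475 0.033
(276, 244) [ 68 100  64] -0.004 0.475 0.024
(276, 247) [66 96 65] -0.003 0.475 0.017
(276, 250) [ 89 190 112] -0.011 0.479 0.004
(276, 253) [ 91 197 116] 0.009 0.467 0.007
blue 649 4 [-0.194 -0.128] [0.415 0.272 0.08 ]
```

```bash
python3 - <<'E'
from h import *
K,R,t=cam("side")
def proj(X): q=K@(R@np.array(X)+t);return (q[:2]/q[2]).round(1)
for z in (.16,.17,.18,.189,.2,.21,.22): print(z,proj([.439,.1266,z]), ((proj([.439,.1266,z])-[153,137])*4))
s=robot.read_state();print({k:np.round(s[k],3).tolist() for k in('q','tool_pos','opening','force','gripper_force')})
E
```

```text
0.16 [263.9 191.5] [443.6 218. ]
0.17 [263.7 187.5] [442.8 202. ]
0.18 [263.6 183.5] [442.4 186. ]
0.189 [263.4 179.8] [441.6 171.2]
0.2 [263.3 175.3] [441.2 153.2]
0.21 [263.1 171.2] [440.4 136.8]
0.22 [262.9 167.1] [439.6 120.4]
{'q': [0.163, -0.164, 2.021, -0.0, 1.285, 1.498], 'tool_pos': [0.439, 0.124, 0.073], 'opening': 0.084, 'force': [-0.224, -0.558, 0.41], 'gripper_force': 0.0}
```

The side camera shows the finger tips at z≈0.088 with the TCP at 0.0725. The earlier picture gives the same offset. So the real tips are about 13–15 mm *above* the TCP, not 11 mm below it, and the fingers only caught the tab tops and slipped over. I'll lift, shut, re-enter deeper and check by touch.

Request:
move_arm(deltas=[0,0,-0.03,0,0,0,0.9,0,0,-0.04,0,0,0,0.2,0,0,-0.04,0,0,0,0,0,0,-0.04,0,0,0,0,0,0,-0.04,0,0,0,0,0,0,-0.04,0,0,0,0,0,0,-0.03,0,0,0,0,0,0,-0.01,0,0,0,0,0,0,0,0,0,0,0,0,0,0.008,0,0,0,0,0,0,0.012,0,0,0,0,0,0,0.012,0,0,0,0])

```text
t: 6.58
tool_pos: [0.439, 0.1242, 0.0609]
orientation: [-3.12, -0.37, 0.0]
force: [-0.6, -0.6, 0.0]
opening: 0.0003
gripper_force: 0.0
```

No contact with the TCP at 0.061, where the stated tips would already be below the wall. That agrees with the picture, so I continue down slowly.

Request:
move_arm(deltas=[0,0,0.004,0,0,0,0,0,0,0.008,0,0,0,0,0,0,0.011,0,0,0,0,0,0,0.014,0,0,0,0,0,0,0.016,0,0,0,0,0,0,0.016,0,0,0,0])

```text
t: 7.32
tool_pos: [0.4388, 0.1241, 0.0447]
orientation: [3.12, 0.37, -0.001]
force: [0.4, -0.0, -0.7]
opening: 0.0006
gripper_force: 0.0
```

```bash
python3 - <<'E'
from look import *
p,d,P=look('side3',box=(203,177,100,75))
s=robot.read_state();T=s['tool_pos']
hs=cv2.cvtColor(p,cv2.COLOR_RGB2HSV)
m=(hs[...,1]<40)&(d>0)&(P[...,2]>.03)&(P[...,2]<.12)&(np.linalg.norm(P[...,:2]-T[:2],axis=-1)<.06)
print(s['force'],np.percentile(P[m][:,2],[0,1,5,20]).round(3))
E
```

```text
blue 755 83 [0.42   0.1878 0.0807] along [-0.0884 -0.0843 -0.08  ] z [0.073 0.088]
yellow 152 16 [0.418  0.1435 0.0812] along [-0.0447 -0.0425 -0.0379] z [0.073 0.089]
green 196 14 [0.4426 0.096  0.0865] along [0.0084 0.0101 0.0118] z [0.08  0.089]
[-0.22081855  0.77693001  0.32971494] [0.062 0.064 0.068 0.086]
```

View pics/side3.png

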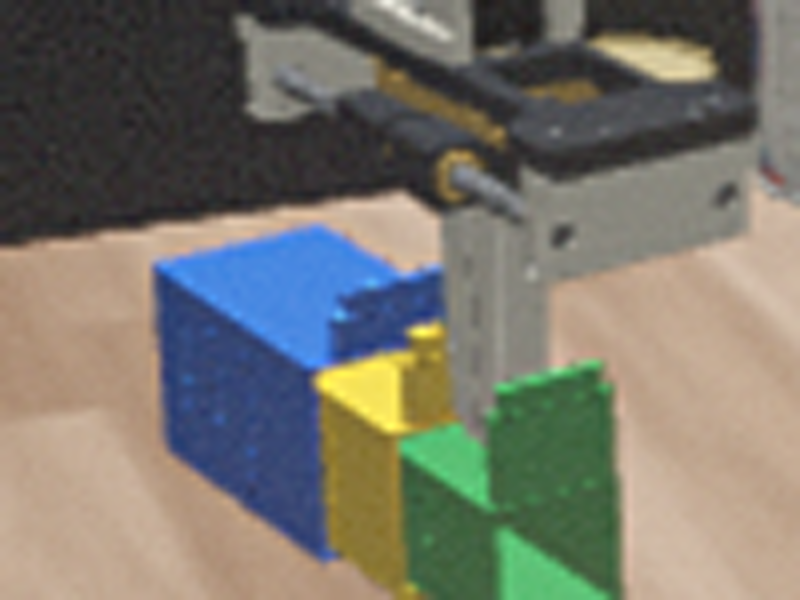

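Close-up: the shut fingers sit in the yellow–green gap, with tips at z≈0.06, well below the tab tops. Now spread.

Request:
move_arm(deltas=[0,0,0.002,0,0,0,0.1,0,0,0.002,0,0,0,0.2,0,0,0.002,0,0,0,0.3,0,0,0.002,0,0,0,0.4,0,0,0.002,0,0,0,0.5,0,0,0.002,0,0,0,0.6,0,0,0.002,0,0,0,0.7,0,0,0.002,0,0,0,0.8,0,0,0.002,0,0,0,0.8], squeeze=40)

```text
t: 8.5
tool_pos: [0.439, 0.1241, 0.0429]
orientation: [3.12, 0.37, 0.0]
force: [-0.0, -1.2, -0.9]
opening: 0.0736
gripper_force: 1.1
```

```bash
python3 - <<'E'
from look import *
p,d,P=look('side4',box=(153,137,200,150))
print(robot.read_state()['force'])
E
```

```text
blue 709 71 [0.4114 0.2157 0.0806] along [-0.1174 -0.1134 -0.1094] z [0.074 0.088]
yellow 230 20 [0.4182 0.1718 0.0805] along [-0.0741 -0.0692 -0.0654] z [0.074 0.089]
green 345 16 [0.4507 0.0687 0.0866] along [0.0352 0.0391 0.0408] z [0.08  0.089]
[ 0.5393016  -0.76056721  0.23620157]
```

View pics/side4.png

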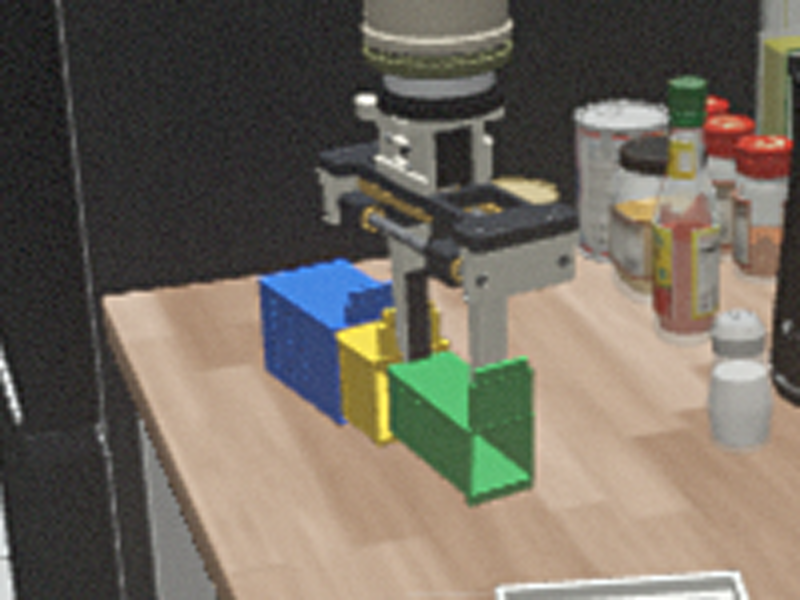

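Spreading worked: the tab separation grew from 46 to 108 mm, so the green tub is fully out, and the blue and yellow tubs moved back together. Next I rise, turn 90° and grip the green body.

```bash
python3 - <<'E'
from plan import *
plan((.439,.1241,.115,-1.335),(.4408,.1172,.115,.236),p0=(.439,.1241,.0425),a0=-1.335)
E
```

```text
t 8.55 at [0.439  0.1241 0.043 ] yaw -1.335 q6 1.5 F [ 0.5 -0.8  0.2]
[0.0, 0.0, -0.0725] [0.0, 0.0, 0.0]
[0.0001, 0.0071, -0.0725] [-0.0, -0.0, -1.571]
```

Request:
move_arm(deltas=[0,0,0,0,0,0,0.6,0,0,-0.05,0,0,0,0.6,0,0,-0.075,0,0,-0.18,0.6,0.001,0.007,-0.075,0,0,-0.36,0.85,0.001,0.007,-0.075,0,0,-0.54,0.85,0.001,0.007,-0.075,0,0,-0.72,0.85,0.001,0.007,-0.075,0,0,-0.9,0.85,0.001,0.007,-0.075,0,0,-1.08,0.85,0.001,0.007,-0.075,0,0,-1.26,0.85,0.001,0.007,-0.075,0,0,-1.44,0.85,0.001,0.007,-0.075,0,0,-1.571,0.85,0.001,0.007,-0.075,0,0,-1.571,0.85])

```text
t: 10.05
tool_pos: [0.4415, 0.1176, 0.1179]
orientation: [-1.945, -2.467, -0.0]
force: [-0.4, -0.2, -1.1]
opening: 0.0794
gripper_force: 0.0
```

```bash
python3 - <<'E'
from look import *
p,d,P=look('',save=False)
e=np.array([np.cos(-1.335),np.sin(-1.335)]);f=np.array([-e[1],e[0]])
m=mask(p,'green',(0,0,640,480))&(d>0)&(abs(P[...,0]-.43)<.12)&(P[...,1]>-.05)&(P[...,1]<.4);Q=P[m]
t=Q[(Q[:,2]>.05)];print(len(t),'lat',np.percentile(t[:,:2]@f,[3,97]).round(4),'along all',np.percentile(Q[:,:2]@e,[1,99]).round(4))
plan((.44,.118,.1,.236))
m=(cv2.cvtColor(p,cv2.COLOR_RGB2HSV)[...,1]<40)&(d>0)&(P[...,2]>.1)&(P[...,2]<.2)&(np.linalg.norm(P[...,:2]-[.441,.117],axis=-1)<.07)
print('tip z',np.percentile(P[m][:,2],[0,1,5]).round(3))
E
```

```text
blue 721 79 [0.4142 0.2163 0.0805] along [-0.1181 -0.1137 -0.11  ] z [0.074 0.088]
yellow 332 67 [0.4261 0.1752 0.0811] along [-0.074  -0.0707 -0.0673] z [0.074 0.088]
green 268 12 [0.4491 0.0749 0.0847] along [0.0302 0.0317 0.0343] z [0.079 0.088]
16 lat [0.4333 0.4713] along all [-0.0603  0.0398]
t 10.1 at [0.4415 0.1176 0.1179] yaw 0.233 q6 -0.09 F [ 1.1 -0.1  0.4]
[0.0007, -0.0014, 0.0179] [-0.0, -0.0001, -0.003]
tip z [0.133 0.134 0.14 ]
```

Request:
move_arm(deltas=[0.006,0,0.03,0,0,0,0.85,0.006,0,0.06,0,0,0,0.85,0.006,0,0.085,0,0,0,0.85,0.006,0,0.1,0,0,0,0.85,0.006,0,0.108,0,0,0,0.85,0.006,0,0.108,0,0,0,0.4,0.006,0,0.108,0,0,0,0.3,0.006,0,0.108,0,0,0,0.2,0.006,0,0.108,0,0,0,0.2,0.006,0,0.108,0,0,0,0.2], squeeze=25)

```text
t: 11.35
tool_pos: [0.4407, 0.1235, 0.0105]
orientation: [1.944, 2.467, 0.001]
force: [-0.8, 0.2, 3.6]
opening: 0.0459
gripper_force: 25.0
```

```bash
python3 - <<'E'
from look import *
p,d,P=look('',save=False)
e=np.array([np.cos(-1.335),np.sin(-1.335)]);f=np.array([-e[1],e[0]])
m=mask(p,'green',(0,0,640,480))&(d>0)&(abs(P[...,0]-.43)<.12)&(P[...,1]>-.05)&(P[...,1]<.4);Q=P[m]
for lo,hi in((.0,.02),(.02,.05),(.05,.07),(.07,.1)):
    q=Q[(Q[:,2]>lo)&(Q[:,2]<hi)];print(lo,len(q),'along',np.percentile(q[:,:2]@e,[2,50,98]).round(4))
s=robot.read_state();print('tcp along',s['tool_pos'][:2]@e)
a=-.254;ax=np.array([np.cos(a),np.sin(a)]);c=np.array([.4656,-.0977])
for off in(.0,-.006): # TCP relative to tub centre, along tub axis
    w=c+off*ax
    plan((s['tool_pos'][0],s['tool_pos'][1],.10,.236),(*w,.10,a+np.pi/2),p0=(.4407,.1235,.0105),a0=.236)
E
```

```text
yellow 197 3 [0.4175 0.1737 0.0749] along [-0.0755 -0.0729 -0.066 ] z [0.073 0.077]
green 230 15 [0.4451 0.0729 0.0854] along [0.0299 0.0338 0.0363] z [0.079 0.089]
0.0 106 along [-0.0242  0.0183  0.0392]
0.02 101 along [-0.0595 -0.0202  0.0206]
0.05 8 along [-0.0047  0.0231  0.0344]
0.07 15 along [0.0296 0.0338 0.0365]
tcp along -0.017126049485403826
t 11.4 at [0.4407 0.1235 0.0105] yaw 0.236 q6 -0.07 F [0.2 0.4 4.1]
[-0.0, 0.0, -0.0895] [0.0, 0.0, 0.0]
[-0.2209, -0.0275, -0.0895] [0.0, 0.0, -1.0808]
t 11.4 at [0.4407 0.1235 0.0105] yaw 0.236 q6 -0.07 F [0.2 0.4 4.1]
[-0.0, 0.0, -0.0895] [0.0, 0.0, 0.0]
[-0.2181, -0.0328, -0.0895] [0.0, 0.0, -1.0808]
```

Request:
move_arm(deltas=[0,0,-0.045,0,0,0,0.2,0,0,-0.09,0,0,0,0.2,-0.06,-0.007,-0.09,0,0,-0.18,0.2,-0.12,-0.015,-0.09,0,0,-0.36,0.2,-0.17,-0.023,-0.09,0,0,-0.54,0.2,-0.2195,-0.03,-0.09,0,0,-0.72,0.2,-0.2195,-0.03,-0.09,0,0,-0.9,0.2,-0.2195,-0.03,-0.09,0,0,-1.081,0.2,-0.2195,-0.03,-0.09,0,0,-1.081,0.2,-0.2195,-0.03,-0.06,0,0,-1.081,0.2,-0.2195,-0.03,-0.04,0,0,-1.081,0.2,-0.2195,-0.03,-0.04,0,0,-1.081,0.2])

```text
t: 12.9
tool_pos: [0.4603, -0.0964, 0.0478]
orientation: [-0.397, -3.112, -0.001]
force: [0.9, 0.0, -1.2]
opening: 0.0456
gripper_force: 25.0
```

```bash
python3 - <<'E'
from look import *
p,d,P=look('side5',box=(200,190,240,180))
plan((.4656,-.0977,.05,1.317))
pt,dt=robot.read_camera("top");Pt=cloud("top",dt)
e=np.array([np.cos(-1.335),np.sin(-1.335)]);f=np.array([-e[1],e[0]])
for k in COL:
    m=mask(pt,k,(200,235,340,320))&(dt>0);Q=Pt[m];h=Q[Q[:,2]>.078]
    if len(Q)>20: print(k,len(Q),len(h),rect(Q[:,:2]),'tab',h.mean(0).round(4),(h[:,:2].mean(0)@e).round(4),(h[:,:2].mean(0)@f).round(4))
E
```

```text
blue 717 85 [0.4151 0.217  0.0804] along [-0.118  -0.1138 -0.11  ] z [0.073 0.088]
yellow 457 63 [0.4251 0.1751 0.0808] along [-0.0748 -0.0704 -0.0668] z [0.072 0.088]
t 12.95 at [ 0.4614 -0.0967  0.0492] yaw 1.317 q6 -1.63 F [ 0.8 -0.6 -1.4]
[-0.0043, 0.0001, -0.0008] [0.0001, -0.0023, 0.0]
blue 1030 21 (array([0.4043, 0.2762]), 120.5, 64.1, -1.342) tab [0.4159 0.2202 0.0885] -0.117 0.4559
yellow 392 35 (array([0.426 , 0.1971]), 61.3, 43.8, 0.246) tab [0.4278 0.178  0.088 ] -0.0732 0.4576
```

View pics/side5.png

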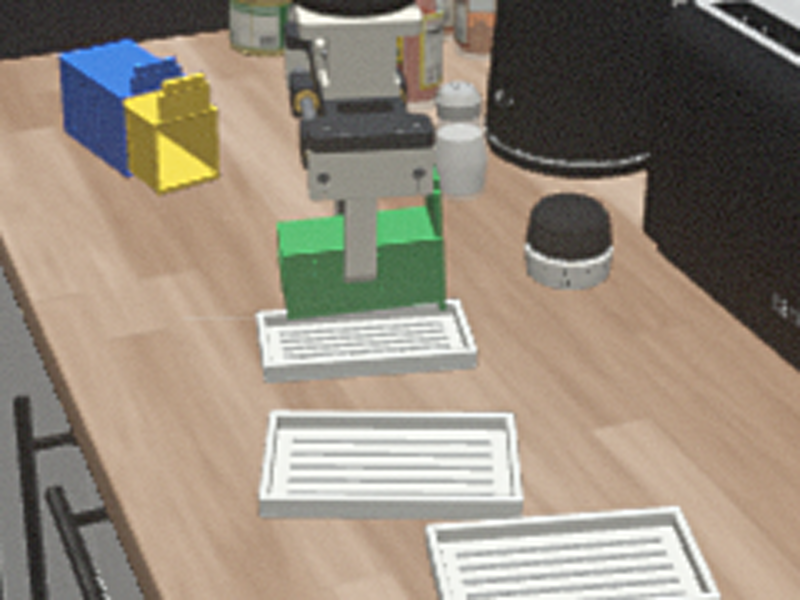

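The picture shows the green tub held level, lengthwise above the smallest tray at crop (365,340). Lower it.

Request:
move_arm(deltas=[0,0,0.012,0,0,0,0.2,0,0,0.022,0,0,0,0.2,0,0,0.03,0,0,0,0.2,0,0,0.034,0,0,0,0.2,0,0,0.035,0,0,0,0.2])

```text
t: 13.62
tool_pos: [0.4621, -0.0969, 0.0146]
orientation: [-0.398, -3.116, -0.0]
force: [0.4, -0.1, -0.9]
opening: 0.0459
gripper_force: 25.0
```

```bash
cat > chk.py <<'E'
from plan import *
def chk(col,c,a,cam_="side",half=.09):
    p,d=robot.read_camera(cam_);P=cloud(cam_,d);ax=np.array([np.cos(a),np.sin(a)]);n=np.array([-ax[1],ax[0]])
    m=mask(p,col,(0,0,640,480))&(d>0);Q=P[m];r=Q[:,:2]-c;al=r@ax;la=r@n;k=(abs(al)<half)&(abs(la)<.06)&(Q[:,2]<.12)&(Q[:,2]>-.01);al,la,z=al[k],la[k],Q[k,2]
    print(col,cam_,k.sum(),'along',np.percentile(al,[1,99]).round(4),'lat',np.percentile(la,[1,99]).round(4),'z',np.percentile(z,[1,50,99]).round(4))
    h=z>.075
    if h.sum()>3: print('  tab along',np.median(al[h]).round(4),'lat',np.percentile(la[h],[3,97]).round(4))
E
python3 - <<'E'
from chk import *
chk('green',[.4656,-.0977],-.254)
s=robot.read_state();print(s['tool_pos'],s['force'])
E
```

```text
green side 357 along [-0.05    0.0435] lat [-0.025   0.0196] z [0.0472 0.0514 0.068 ]
  tab along 0.0431 lat [-0.0243 -0.0146]
[ 0.46228265 -0.09699566  0.01477675] [-0.16598969  0.35828424 -0.90235595]
```

Request:
move_arm(deltas=[0,0,0.002,0,0,0,0.2,0,0,0.002,0,0,0,0.6,0,0,0.002,0,0,0,0.7,0,0,0.001,0,0,0,0.75,0,0,-0.03,0,0,0,0.75,0,0,-0.08,0,0,0,0.5,0,0,-0.12,0,0,0,0,0,0,-0.12,0,0,0,0])

```text
t: 14.68
tool_pos: [0.4651, -0.0979, 0.1392]
orientation: [0.397, 3.109, -0.002]
force: [0.8, -0.1, -0.7]
opening: 0.0444
gripper_force: 0.0
```

```bash
python3 - <<'E'
from chk import *
chk('green',[.4656,-.0977],-.254)
# gap L/M: tabs along -0.117/-0.0732 (top), faces -.1138/-.0704 (side)
e=np.array([np.cos(-1.337),np.sin(-1.337)]);f=np.array([-e[1],e[0]])
g=-.0946*e+.4568*f;print(g)
plan((*g,.135,-1.337),(*g,.10,-1.337))
E
```

```text
green side 458 along [-0.0496  0.0437] lat [-0.0253  0.0178] z [0.0474 0.0516 0.0928]
  tab along 0.0432 lat [-0.0211  0.009 ]
[0.42245606 0.19785418]
t 14.72 at [ 0.4637 -0.0974  0.1367] yaw 1.317 q6 -1.63 F [-0.3  0.9 -0.6]
[0.1141, 0.2755, 0.0012] [0.005, 0.0016, 2.654]
[0.1142, 0.2755, 0.0362] [0.005, 0.0016, 2.654]
```

```bash
python3 - <<'E'
from plan import *
plan((.422,.199,.135,1.8066),p0=(.4627,-.0972,.135),a0=1.317)
E
```

```text
t 14.72 at [ 0.4637 -0.0974  0.1367] yaw 1.317 q6 -1.63 F [-0.3  0.9 -0.6]
[0.1138, 0.2765, 0.0] [0.0, 0.0, -0.4896]
```

Request:
move_arm(deltas=[0.023,0.055,0,0,0,-0.15,0,0.046,0.11,0,0,0,-0.3,0,0.069,0.165,0,0,0,-0.4,0,0.092,0.22,0,0,0,-0.49,0,0.1138,0.2765,0,0,0,-0.49,0,0.1138,0.2765,0,0,0,-0.49,0,0.1138,0.2765,0.01,0,0,-0.49,0,0.1138,0.2765,0.015,0,0,-0.49,0])

```text
t: 15.72
tool_pos: [0.421, 0.1977, 0.1181]
orientation: [0.367, -3.118, 0.001]
force: [0.1, 0.0, -0.8]
opening: 0.0005
gripper_force: 0.0
```

```bash
python3 - <<'E'
from look import *
plan((.422,.199,.085,1.8066))
p,d,P=look('side6',box=(170,130,160,120))
plan((.422,.199,.085,1.8066))
E
```

```text
t 15.72 at [0.421  0.1977 0.1181] yaw 1.8052 q6 -1.48 F [ 0.1  0.  -0.8]
[-0.0014, 0.0011, 0.0331] [-0.0006, -0.0024, -0.0014]
blue 695 86 [0.4144 0.2163 0.0804] along [-0.1166 -0.1139 -0.1089] z [0.073 0.088]
yellow 427 51 [0.4253 0.1746 0.0819] along [-0.0743 -0.0708 -0.0663] z [0.073 0.089]
t 15.78 at [0.4208 0.1975 0.1177] yaw 1.8048 q6 -1.48 F [ 0.3 -0.8 -0.9]
[-0.0016, 0.0012, 0.0327] [-0.0005, -0.0029, -0.0018]
```

Request:
move_arm(deltas=[0,0,0.015,0,0,0,0,0,0,0.028,0,0,0,0,0,0,0.034,0,0,0,0,0,0,0.034,0,0,0,0])

```text
t: 16.27
tool_pos: [0.4211, 0.199, 0.0852]
orientation: [0.37, -3.118, 0.0]
force: [-0.7, -0.3, 0.2]
opening: 0.0006
gripper_force: 0.0
```

```bash
python3 - <<'E'
from plan import *
plan((.422,.199,.055,1.8066))
E
```

```text
t 16.27 at [0.4211 0.199  0.0852] yaw 1.8068 q6 -1.48 F [-0.7 -0.3  0.2]
[-0.0009, -0.0002, 0.0302] [-0.0001, -0.0013, 0.0002]
```

Request:
move_arm(deltas=[0,0,0.006,0,0,0,0,0,0,0.01,0,0,0,0,0,0,0.013,0,0,0,0,0,0,0.016,0,0,0,0,0,0,0.018,0,0,0,0,0,0,0.018,0,0,0,0])

```text
t: 17.02
tool_pos: [0.4215, 0.1992, 0.0678]
orientation: [0.37, -3.119, 0.0]
force: [-0.4, 0.7, 0.3]
opening: 0.0004
gripper_force: 0.0
```

Request:
move_arm(deltas=[0,0,0.004,0,0,0,0,0,0,0.008,0,0,0,0,0,0,0.012,0,0,0,0,0,0,0.015,0,0,0,0,0,0,0.017,0,0,0,0,0,0,0.017,0,0,0,0])

```text
t: 17.77
tool_pos: [0.4215, 0.1991, 0.0508]
orientation: [0.37, -3.119, 0.0]
force: [0.9, 0.2, 0.7]
opening: 0.0007
gripper_force: 0.0
```

Inserted without contact. Spread.

Request:
move_arm(deltas=[0,0,0.001,0,0,0,0.1,0,0,0.001,0,0,0,0.2,0,0,0.001,0,0,0,0.3,0,0,0.001,0,0,0,0.4,0,0,0.001,0,0,0,0.5,0,0,0.001,0,0,0,0.6,0,0,0.001,0,0,0,0.7,0,0,0.001,0,0,0,0.8,0,0,0.001,0,0,0,0.85,0,0,0.001,0,0,0,0.85], squeeze=40)

```text
t: 19.02
tool_pos: [0.4217, 0.1991, 0.05]
orientation: [-0.37, 3.12, -0.0]
force: [-0.4, -0.9, 2.3]
opening: 0.0788
gripper_force: 1.4
```

```bash
python3 - <<'E'
from look import *
p,d,P=look('side7',box=(153,137,200,150))
plan()
E
```

```text
blue 671 28 [0.3979 0.2499 0.0788] along [-0.1537 -0.1494 -0.1472] z [0.073 0.088]
yellow 640 51 [0.4328 0.1413 0.0825] along [-0.0394 -0.0366 -0.032 ] z [0.074 0.089]
t 19.07 at [0.4217 0.1991 0.05  ] yaw 1.8069 q6 -1.48 F [0.  0.6 1.7]
```

View pics/side7.png

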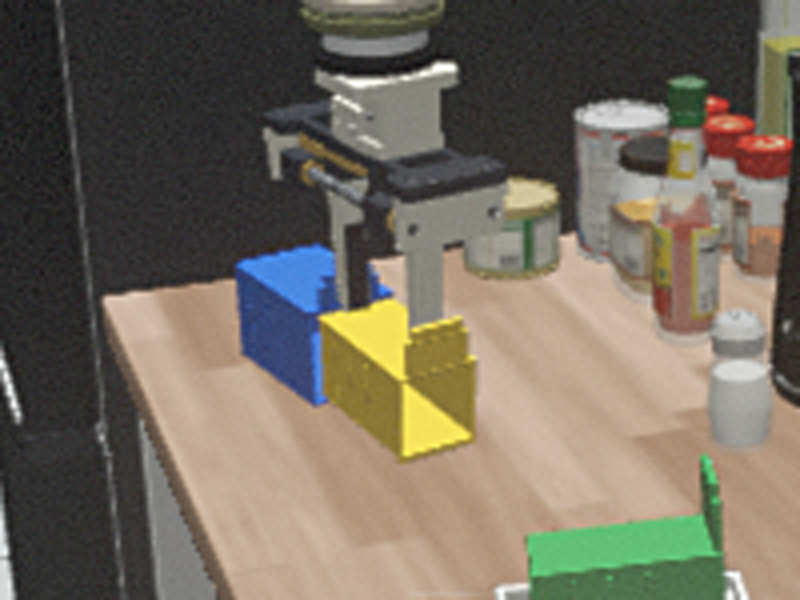

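The yellow tub is right out: tab separation went from 43.6 to 112.8 mm. Rise, turn and grip the yellow body.

Request:
move_arm(deltas=[0,0,0,0,0,0,0.7,0,0,-0.05,0,0,0,0.7,0,0,-0.065,0,0,0.18,0.7,0,0,-0.065,0,0,0.36,0.9,0,0,-0.065,0,0,0.54,0.9,0,0,-0.065,0,0,0.72,0.9,0,0,-0.065,0,0,0.9,0.9,0,0,-0.065,0,0,1.08,0.9,0,0,-0.065,0,0,1.26,0.9,0,0,-0.065,0,0,1.44,0.9,0,0,-0.065,0,0,1.571,0.9,0,0,-0.065,0,0,1.571,0.9])

```text
t: 20.58
tool_pos: [0.4214, 0.1991, 0.1147]
orientation: [-1.943, -2.468, 0.001]
force: [-0.5, -0.3, -0.4]
opening: 0.0838
gripper_force: 0.0
```

```bash
python3 - <<'E'
from chk import *
chk('yellow',[.4233,.1932],-1.335)
plan((.4219,.199,.115,.236))
E
```

```text
yellow side 621 along [-0.0529  0.0543] lat [-0.0298  0.0263] z [0.0009 0.0523 0.0887]
  tab along 0.0494 lat [-0.021   0.0137]
t 20.62 at [0.4214 0.1991 0.1147] yaw 0.2389 q6 0.09 F [-0.4  0.3 -0.3]
[-0.0002, 0.0005, -0.0003] [-0.0005, 0.0001, 0.0029]
```

Request:
move_arm(deltas=[0,0,0.03,0,0,0.002,0.9,0,0,0.06,0,0,0.002,0.9,0,0,0.083,0,0,0.002,0.9,0,0,0.097,0,0,0.002,0.9,0,0,0.104,0,0,0.002,0.9,0,0,0.104,0,0,0.002,0.5,0,0,0.104,0,0,0.002,0.4,0,0,0.104,0,0,0.002,0.3,0,0,0.104,0,0,0.002,0.3], squeeze=25)

```text
t: 21.75
tool_pos: [0.4223, 0.1994, 0.0117]
orientation: [1.946, 2.465, 0.002]
force: [-0.0, 0.3, 3.2]
opening: 0.0551
gripper_force: 25.0
```

```bash
python3 - <<'E'
from plan import *
s=robot.read_state();a=-.25;ax=np.array([np.cos(a),np.sin(a)]);w=np.array([.4784,-.3561])-.005*ax;print(w)
plan((*w,.10,a+np.pi/2),p0=s['tool_pos'],a0=.237)
E
```

```text
[ 0.47355544 -0.35486298]
t 21.75 at [0.4223 0.1994 0.0117] yaw 0.237 q6 0.1 F [-0.   0.3  3.2]
[-0.5508, -0.0803, -0.0883] [0.0, 0.0, -1.0838]
```

Request:
move_arm(deltas=[0,0,-0.05,0,0,0,0.3,0,0,-0.11,0,0,0,0.3,-0.04,-0.006,-0.138,0,0,0,0.3,-0.1,-0.0146,-0.138,0,0,-0.15,0.3,-0.16,-0.0233,-0.138,0,0,-0.3,0.3,-0.22,-0.032,-0.138,0,0,-0.45,0.3,-0.28,-0.041,-0.138,0,0,-0.6,0.3,-0.34,-0.05,-0.138,0,0,-0.75,0.3,-0.4,-0.058,-0.138,0,0,-0.9,0.3,-0.46,-0.067,-0.138,0,0,-1.084,0.3,-0.52,-0.076,-0.138,0,0,-1.084,0.3,-0.551,-0.0803,-0.138,0,0,-1.084,0.3])

```text
t: 23.25
tool_pos: [0.4706, -0.3581, 0.1485]
orientation: [-0.398, -3.116, 0.0]
force: [0.7, 0.2, -1.3]
opening: 0.055
gripper_force: 25.0
```

Request:
move_arm(deltas=[0,0,0,0,0,0,0.3,0,0,0.03,0,0,0,0.3,0,0,0.07,0,0,0,0.3,0,0,0.09,0,0,0,0.3,0,0,0.1,0,0,0,0.3,0,0,0.1,0,0,0,0.3])

```text
t: 24.0
tool_pos: [0.4714, -0.3551, 0.0491]
orientation: [-0.395, -3.116, -0.0]
force: [-1.0, 0.1, -1.5]
opening: 0.0547
gripper_force: 25.0
```

```bash
python3 - <<'E'
from chk import *
c=np.array([.4784,-.3561]);chk('yellow',c,-.25)
plan((*(c-.005*np.array([np.cos(.25),-np.sin(.25)])),.0155,-.25+np.pi/2))
E
```

```text
yellow side 1264 along [-0.0567  0.0457] lat [-0.0324  0.0231] z [0.0412 0.092  0.0972]
  tab along -0.0269 lat [-0.0311  0.022 ]
t 24.05 at [ 0.4719 -0.3557  0.05  ] yaw 1.3182 q6 -2.05 F [ 0.9  0.3 -1.9]
[-0.0014, 0.0012, 0.0345] [-0.0006, 0.0011, -0.0026]
```

Request:
move_arm(deltas=[-0.003,0.002,0,0,0,0,0.3,-0.003,0.002,0.012,0,0,0,0.3,-0.003,0.002,0.02,0,0,0,0.3,-0.003,0.002,0.027,0,0,0,0.3,-0.003,0.002,0.032,0,0,0,0.3,-0.003,0.002,0.036,0,0,0,0.3,-0.003,0.002,0.036,0,0,0,0.3])

```text
t: 24.92
tool_pos: [0.4751, -0.3545, 0.0152]
orientation: [0.396, 3.116, -0.001]
force: [-6.6, 6.4, 16.6]
opening: 0.0547
gripper_force: 25.0
```

```bash
python3 - <<'E'
from chk import *
c=np.array([.4784,-.3561]);chk('yellow',c,-.25)
p,d=robot.read_camera("side");P=cloud("side",d);a=-.25;ax=np.array([np.cos(a),np.sin(a)]);n=np.array([-ax[1],ax[0]])
m=mask(p,'yellow',(0,0,640,480))&(d>0);Q=P[m];r=Q[:,:2]-c;al,la,z=r@ax,r@n,Q[:,2]
for lo,hi in((-.055,-.04),(-.03,-.01),(.01,.03),(.035,.05)):
    k=(al>lo)&(al<hi)&(abs(la)<.06)&(z>.04)&(z<.08);print(lo,k.sum(),'top z',np.percentile(z[k],[50,80,95]).round(4))
w=(p.min(2)>140)&(np.ptp(p.astype(int),axis=2)<25)&(d>0)&(P[...,2]>.0)&(P[...,2]<.03);r=P[...,:2]-c;al,la=r@ax,r@n
for (tc,ta,nm) in(((.4784,-.3561),-.25,'med'),((.4294,-.2322),-.387,'large')):
    A=np.array([np.cos(ta),np.sin(ta)]);N=np.array([-A[1],A[0]]);r=P[...,:2]-np.array(tc);al,la=r@A,r@N
    k=w&(abs(al)<.09)&(abs(la)<.055);print(nm,k.sum(),'along',np.percentile(al[k],[1,99]).round(4),'lat',np.percentile(la[k],[1,99]).round(4))
E
```

```text
yellow side 1208 along [-0.0539  0.0479] lat [-0.0307  0.0247] z [0.0096 0.058  0.0636]
-0.055 206 top z [0.0594 0.0602 0.0609]
-0.03 198 top z [0.0601 0.0611 0.0619]
0.01 131 top z [0.0605 0.062  0.0631]
0.035 105 top z [0.0596 0.0627 0.0638]
med 858 along [-0.0697  0.0678] lat [-0.0419  0.0357]
large 1965 along [-0.0706  0.0678] lat [-0.0474  0.0413]
```

The yellow tub lies on the tray floor, centred to within 2 mm of the tray as seen in the same view. Release, then measure the blue tub.

Request:
move_arm(deltas=[0,0,-0.001,0,0,0,0.3,0,0,-0.001,0,0,0,0.7,0,0,-0.001,0,0,0,0.75,0,0,-0.001,0,0,0,0.75,0,0,-0.04,0,0,0,0.75,0,0,-0.1,0,0,0,0.9,0,0,-0.13,0,0,0,1,0,0,-0.13,0,0,0,1])

```text
t: 26.02
tool_pos: [0.4765, -0.3558, 0.1466]
orientation: [0.395, 3.111, -0.006]
force: [0.0, 0.1, -1.3]
opening: 0.0919
gripper_force: 0.0
```

```bash
python3 - <<'E'
from chk import *
chk('yellow',np.array([.4784,-.3561]),-.25)
pt,dt=robot.read_camera("top");Pt=cloud("top",dt)
m=mask(pt,'blue',(170,235,340,325))&(dt>0);Q=Pt[m];h=Q[Q[:,2]>.078];top=Q[(Q[:,2]>.06)&(Q[:,2]<.076)]
print(rect(Q[:,:2]),rect(top[:,:2]),'tab',h.mean(0).round(4))
e=np.array([np.cos(-1.34),np.sin(-1.34)]);print('tab->centre',h[:,:2].mean(0)-.0525*e)
plan((.3957,.3052,.15,.231))
E
```

```text
yellow side 1889 along [-0.0536  0.0487] lat [-0.0306  0.0252] z [0.0104 0.0603 0.0926]
  tab along 0.0466 lat [-0.0241  0.013 ]
(array([0.3974, 0.3125]), 123.1, 67.9, -1.339) (array([0.3968, 0.3061]), 111.0, 63.8, -1.334) tab [0.4093 0.2574 0.0875]
tab->centre [0.39730483 0.30852023]
t 26.12 at [ 0.4745 -0.354   0.1422] yaw 1.318 q6 -2.05 F [-0.4  0.2 -0.8]
[0.2411, 0.6186, -0.0075] [-0.0, -0.0006, 1.087]
```

```bash
python3 - <<'E'
from plan import *
plan((.396,.3105,.13,.235),p0=(.4748,-.3545,.144),a0=1.3182)
E
```

```text
t 26.12 at [ 0.4745 -0.354   0.1422] yaw 1.3182 q6 -2.05 F [-0.4  0.2 -0.8]
[0.2425, 0.6242, 0.014] [0.0, 0.0, 1.0832]
```

Request:
move_arm(deltas=[0.022,0.057,0,0,0,0.12,1,0.044,0.114,0,0,0,0.24,1,0.066,0.17,0,0,0,0.36,1,0.088,0.227,0,0,0,0.48,1,0.11,0.284,0,0,0,0.6,1,0.132,0.34,0,0,0,0.72,1,0.154,0.397,0,0,0,0.84,1,0.176,0.454,0,0,0,0.96,1,0.198,0.51,0,0,0,1.083,1,0.22,0.567,0,0,0,1.083,1,0.2425,0.6242,0.014,0,0,1.083,1,0.2425,0.6242,0.014,0,0,1.083,1])

```text
t: 27.62
tool_pos: [0.3925, 0.313, 0.125]
orientation: [-1.937, -2.469, 0.009]
force: [-0.6, -0.2, 0.6]
opening: 0.0932
gripper_force: 0.0
```

Request:
move_arm(deltas=[0,0,0,0,0,0,1,0,0,0,0,0,0,1])

```text
t: 27.88
tool_pos: [0.3962, 0.3094, 0.1285]
orientation: [-1.948, -2.465, 0.002]
force: [-0.2, -0.7, 0.2]
opening: 0.0928
gripper_force: 0.0
```

```bash
python3 - <<'E'
from chk import *
chk('blue',np.array([.397,.3065]),-1.336)
plan((.396,.3105,.012,.235))
E
```

```text
blue side 1186 along [-0.0501  0.0599] lat [-0.0349  0.0305] z [-0.0006  0.0366  0.0868]
  tab along 0.0568 lat [-0.0207  0.0148]
t 27.93 at [0.3965 0.3095 0.1288] yaw 0.233 q6 0.33 F [ 0.1 -0.7  0.5]
[0.0011, -0.0002, 0.1168] [-0.0001, 0.0003, -0.002]
```

Request:
move_arm(deltas=[0,0,0.035,0,0,0,1,0,0,0.065,0,0,0,1,0,0,0.09,0,0,0,1,0,0,0.106,0,0,0,1,0,0,0.116,0,0,0,1,0,0,0.116,0,0,0,0.6,0,0,0.116,0,0,0,0.5,0,0,0.116,0,0,0,0.4,0,0,0.116,0,0,0,0.4], squeeze=25)

```text
t: 29.05
tool_pos: [0.3966, 0.3112, 0.0138]
orientation: [1.945, 2.466, 0.002]
force: [0.2, -0.2, 3.2]
opening: 0.0636
gripper_force: 25.0
```

```bash
python3 - <<'E'
from plan import *
s=robot.read_state();a=-.387;ax=np.array([np.cos(a),np.sin(a)]);w=np.array([.4294,-.2322])-.005*ax;print(w)
plan((*w,.15,a+np.pi/2),p0=s['tool_pos'],a0=.235)
E
```

```text
[ 0.42476977 -0.23031294]
t 29.05 at [0.3966 0.3112 0.0138] yaw 0.235 q6 0.33 F [ 0.2 -0.2  3.2]
[-0.5332, -0.0987, -0.1362] [0.0, 0.0, -0.9488]
```

Request:
move_arm(deltas=[0,0,-0.05,0,0,0,0.4,0,0,-0.11,0,0,0,0.4,-0.04,-0.0074,-0.136,0,0,0,0.4,-0.095,-0.0176,-0.136,0,0,-0.13,0.4,-0.155,-0.0287,-0.136,0,0,-0.26,0.4,-0.215,-0.04,-0.136,0,0,-0.4,0.4,-0.275,-0.051,-0.136,0,0,-0.53,0.4,-0.335,-0.062,-0.136,0,0,-0.66,0.4,-0.395,-0.073,-0.136,0,0,-0.8,0.4,-0.455,-0.084,-0.136,0,0,-0.949,0.4,-0.51,-0.0944,-0.136,0,0,-0.949,0.4,-0.533,-0.0987,-0.136,0,0,-0.949,0.4])

```text
t: 30.55
tool_pos: [0.4235, -0.2336, 0.1488]
orientation: [-0.608, -3.082, 0.001]
force: [0.1, 1.9, -1.2]
opening: 0.0641
gripper_force: 25.0
```

Request:
move_arm(deltas=[0,0,0,0,0,0,0.4,0,0,0.03,0,0,0,0.4,0,0,0.07,0,0,0,0.4,0,0,0.09,0,0,0,0.4,0,0,0.1,0,0,0,0.4,0,0,0.1,0,0,0,0.4])

```text
t: 31.3
tool_pos: [0.424, -0.2296, 0.0487]
orientation: [-0.602, -3.083, -0.001]
force: [-0.8, -0.9, -1.7]
opening: 0.0639
gripper_force: 25.0
```

```bash
python3 - <<'E'
from chk import *
c=np.array([.4294,-.2322]);chk('blue',c,-.387)
plan((.4248,-.2303,.018,-.387+np.pi/2))
E
```

```text
blue side 1127 along [-0.0553  0.0505] lat [-0.036   0.0253] z [0.0376 0.0995 0.1135]
  tab along 0.007 lat [-0.0351  0.02  ]
t 31.35 at [ 0.4245 -0.2301  0.0496] yaw 1.1847 q6 -1.79 F [ 0.5  0.  -1.1]
[-0.0003, -0.0, 0.0316] [0.0, 0.0005, 0.0009]
```

Request:
move_arm(deltas=[0,0.001,0.01,0,0,0,0.4,0,0.001,0.018,0,0,0,0.4,0,0.001,0.024,0,0,0,0.4,0,0.001,0.028,0,0,0,0.4,0,0.001,0.031,0,0,0,0.4,0,0.001,0.032,0,0,0,0.4])

```text
t: 32.1
tool_pos: [0.4245, -0.2297, 0.0177]
orientation: [-0.604, -3.083, -0.0]
force: [-7.1, 4.5, 15.1]
opening: 0.0637
gripper_force: 25.0
```

```bash
python3 - <<'E'
from chk import *
c=np.array([.4294,-.2322]);chk('blue',c,-.387)
s=robot.read_state();print(s['tool_pos'],s['force'])
E
```

```text
blue side 1570 along [-0.054   0.0519] lat [-0.0363  0.0243] z [0.0105 0.0561 0.0915]
  tab along 0.0505 lat [-0.0235  0.0108]
[ 0.42459368 -0.22976897  0.01768641] [-3.6727424   1.50843454  6.30567927]
```

Seated on the floor. Release gently (small opening beside the yellow tub) and withdraw.

Request:
move_arm(deltas=[0,0,-0.001,0,0,0,0.75,0,0,-0.001,0,0,0,0.8,0,0,-0.001,0,0,0,0.8,0,0,-0.03,0,0,0,0.8,0,0,-0.08,0,0,0,0.8,0,0,-0.14,0,0,0,0.8,-0.06,0,-0.2,0,0,0,0.8,0.05,0.05,-0.22,0,0,0,0.8,0.05,0.1,-0.22,0,0,0,0.8,0.05,0.15,-0.22,0,0,0,0.8,0.05,0.2,-0.22,0,0,0,0.8,0.05,0.25,-0.22,0,0,0,0.8])

```text
t: 33.65
tool_pos: [0.4729, 0.0229, 0.2373]
orientation: [0.603, 3.082, 0.0]
force: [0.5, -0.5, -0.7]
opening: 0.0743
gripper_force: 0.0
```

```bash
python3 - <<'E'
from chk import *
T={'green':([.4656,-.0977],-.254),'yellow':([.4784,-.3561],-.25),'blue':([.4294,-.2322],-.387)}
for k,(c,a) in T.items(): chk(k,np.array(c),a)
p,d=robot.read_camera("top");P=cloud("top",d)
for k,(c,a) in T.items():
    m=mask(p,k,(340,225,500,310))&(d>0);Q=P[m];t=Q[(Q[:,2]>.035)&(Q[:,2]<.08)];print(k,rect(t[:,:2]) if len(t)>20 else len(t))
s=robot.read_state();print(s['t'],s['tool_pos'],s['force'])
ps,_=robot.read_camera("side");cv2.imwrite("pics/final.png",ps[120:480,200:560,::-1])
E
```

```text
green side 476 along [-0.0495  0.0443] lat [-0.0248  0.0194] z [0.0468 0.0516 0.0922]
  tab along 0.0432 lat [-0.0224  0.01  ]
yellow side 1990 along [-0.0535  0.0485] lat [-0.0304  0.0251] z [0.0099 0.0601 0.0922]
  tab along 0.0466 lat [-0.0234  0.0133]
blue side 2401 along [-0.0537  0.0511] lat [-0.0358  0.0276] z [0.0113 0.0647 0.0898]
  tab along 0.0506 lat [-0.0231  0.0108]
green 19
yellow (array([ 0.476 , -0.3544]), 101.8, 58.0, -0.27)
blue (array([ 0.4281, -0.2308]), 108.9, 64.9, -0.392)
33.85 [0.47237761 0.02147848 0.23667003] [-0.73805009 -0.55541612 -0.29968747]
```

View pics/final.png

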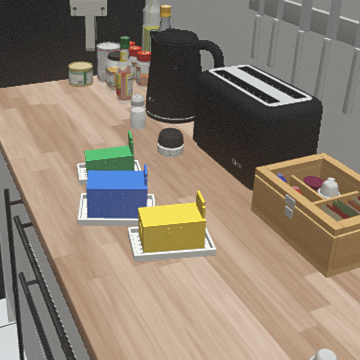

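The last picture shows all three tubs flat in their own trays with tabs up: green at (110,162), blue at (117,195) and yellow at (172,228). The bystanders are still in place and the arm is clear. Offsets are within about 5 mm.

```bash
python3 -c "
from plant import robot
print(robot.close_job())"
```

```text
the job is handed in; nothing more can be done
None
```

The three tubs are apart and each lies tab up in its own tray, within about 5 mm of centre; the bystanders were left standing, and I handed the job in at about 34 s with no verdict returned.

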